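# Wedge a leaning display stand level

### The arm

A 7-joint arm with a two-finger parallel gripper is mounted at the origin on the work surface. World frame = base frame: x ahead of the robot, y to its left, z up, the work surface at z = 0. Lengths are in m, angles in rad, forces in N, time in s.
With the tool pointing down it reaches from about 0.35 to 0.9 m from the base axis. Payload 8.1 kg.
Tool frame: the origin (TCP) lies on the centre line of the jaws, within the pads' length; the fingertips stand 14 mm ahead of it and the grasp point (between the pads) lies 5 mm behind it; z points along the fingers, y is the direction in which the jaws open and shut (so a half turn about z gives the same grasp; the last joint's range is limited). The gripper opens to 92 mm and grips with 3 to 60 N. Pads are 19 mm wide; open, the fingers measure 130 mm over their backs; the gripper's body (75 mm by 190 mm) begins 47 mm behind the grasp point.
Start: joints at [1.11, 0.434, 0.025, 1.573, -0.012, 1.134, -0.075], TCP at [0.219, -0.585, 0.241] pointing down, gripper open.
Joint ranges: [-2.62, 2.62], [-0.44, 2.09], [-1.27, 1.32], [0.08, 2.57], [-1.32, 4.46], [0.12, 2], [-2.74, 2.74]. Speed limits (rad/s): [2.22, 2.22, 3.01, 3.01, 3.14, 3.14, 3.14].

### API

Orientations are given as a rotation vector (axis times angle).
In Python, from cell import observe, eyes, arm gives the robot as it stands.
- The arm moves only by the tool step_arm, never from a script. Its argument "series" is a list that holds one entry, the list of rows, each a list of 5 numbers: the finger opening in m, from 0 to 0.0918, then the shift along the world's x, y, z in m, then the turn about the world's z in degrees. In form: [[[hand, dx, dy, dz, spin], ...]]. A call has 1 to 20 rows; each row is the pose to reach, as a shift and turn from the pose measured when the call began; what a row does not reach only later rows make up. A row lasts 1/12 s, in which the tool goes at most 41.7 mm and 7.16 degrees, less where a joint would pass 70% of its speed; a pose out of reach is approached as far as the arm can. A call with a gripper value outside its range is refused whole. The fingers move at their own pace and stop on an object; "squeeze" is the grip in N (left out, the last holds). Time passes only in rows, so rows that repeat a pose let the fingers close. It gives the time, the measured TCP pose, the force and the opening at its end, in the units of the state.
- observe(): the state, without advancing time (a new reading comes with each control period).
- eyes.get_image(name): name is "side" or "top" or "wrist"; returns (picture, depth): 480x640x3 uint8, red, green, blue; 480x640 float32, m along the optical axis (not along the pixel's ray), 0 where there is no reading.
- eyes.camera_params(name): a dict with "intrinsics" (3x3 intrinsics, pixels), "position" and "attitude" of the camera in the world. Camera axes: x right, y down, z forward; pixel columns grow to the right and rows downward; lengths in m; the calibration is good to about 2 mm. A picture is of the moment at which its call begins: read the wrist's pose just before it. camera_params takes no time and is no camera call; for the wrist camera it gives the pose at the moment of the call.
- arm.sign_off(): hands the job in, once; it reports no verdict.
The state is a dict: "clock": time; "joints": joint angles; "dq": joint speeds; "joint_efforts": joint torques, N m; "position": TCP position; "ee_rot": TCP orientation; "force": force on the tool from outside, world axes, zero at the start; "ft_torque": the same for the moment, N m; "width": opening from 0.0 (shut) to 1.0 (fully open).
Only numpy, scipy, OpenCV 4.12 (cv2) and the standard library are available. Lean on these libraries where they do the work, as an engineer would, in place of code of your own. Each camera call takes 0.05 s, during which the arm holds its last target.

### The job

The display stand with the jar leans, because the foot at one corner is too short. Take the tapered wooden wedge, push its thin edge straight in under that low foot and keep sliding it in gently until the bubble of the spirit level on the stand rests in the middle between its two lines, then let go of the wedge and leave it there carrying the foot. Do it with the wedge alone: do not touch the stand, the jar or the level, do not shove the stand along the table or drive the wedge in hard, and leave the other things where they are.

Things in the scene. Friction and masses are not known exactly. Their poses are not given: they have to be found in the camera images.
- wedge_mid (a point): Middle of the loose oak wedge: 170 mm long, 36 wide, flat underside, top sloping evenly from 18.5 mm at the thick end to 1.5 mm at the thin edge; 60 g. Point: mid-length, mid-width, 5 mm above the underside. x axis: along it to the thin edge (85 mm ahead; thick end 85 mm behind); z up. Lies flat on the table, thin edge pointing away from the robot, up to 46 degrees to either side.
- low_foot (a point): Short foot at the stand's corner nearest the robot: a bun foot 40 mm across, on the table, 3 to 7 mm (unknown) too short, carrying 4 to 8 N. Its underside is a shallow cone (10 mm flat, 3.6 mm up at 19 mm radius); a thin edge slips under at some 10 to 20 N of push and slides on at 10 to 17 N. Point: on the foot's axis, about 6 mm above the table. x axis: to the stand's middle, the way to push; z: square to its top.
- stand: Dark wooden stand, 1.2 kg, loose: square top 220 x 220 x 20 mm, upper face 60 mm high, four bun feet 22 mm high under the corners, each 127 mm from the middle. Origin: middle, at the feet's undersides. x axis: from the low corner (tip -156 mm, overhanging; low foot -127 mm) to the high corner. Once level all four feet bear, and pushing the wedge further takes about twice the force.
- jar: Dark glazed lidded stoneware jar, about 1.1 kg, 96 mm across, 114 mm high, standing loose on the stand near its low corner (80 mm from the middle). Origin: centre of its underside.
- level: Aluminium spirit level, 150 mm long, 22 wide, 44 high, loose on the stand along the diagonal from low to high corner; open vial in the middle of its top: pale green-yellow tube with two black lines around it and a white bubble. Origin: underside, at the end towards the low corner (vial 75 mm ahead, 40 mm up); x axis along it towards the high corner.
- bubble (a joint): Bubble in the vial, read in rad: 0 = midway between the two lines, positive = towards the high corner (low foot still too low), negative = wedged too high. 1 mm of bubble = 0.005; stops at +-0.125 (25 mm); starts above 0.08. Four times the stand's lean; once the wedge lifts, about 0.003 per mm of wedge travel. Follows within 0.5 s. Bubble 17 mm, lines 23 mm apart: clear of both within +-0.015 (3 mm).
- packer: Plain rectangular oak block 110 x 36 x 18 mm lying on the table: not the wedge, leave it. Origin: centre of its underside.
- inkstone: Black rectangular inkstone 100 x 75 x 24 mm on the table, leave it. Origin: centre of its underside.
- cup: Black take-away cup with lid, 82 mm across, 112 mm high, on the table, leave it. Origin: centre of its underside.
Things that resemble listed ones, but are neither listed nor needed, are in the scene too. Of the things shaped like the level, the aluminium one is meant.

How it is judged:
On the way, in this order (a step that is already met when the one before it is completed fails the run):
1. the wedge has its thin edge under the low foot and begins to carry it, the bubble still off centre (contact force between wedge and stand above 2.5 N and value of joint bubble above 0.018 rad and angle between wedge_mid's own z axis and vertical below 0.07 rad), for 0.02 s.
2. the wedge carries the low foot and the bubble rests between its lines (contact force between wedge and stand above 2.5 N and value of joint bubble between -0.015 and 0.015 rad), for 0.3 s.
At the end, for the whole second after the job is handed in: The bubble rests within 3 mm of the middle of the vial (between its two lines), the wedge lies flat on the table and carries the low foot (more than 2.5 N), the stand is at rest, within 15 mm of where it began, with the jar upright and the level on it; the robot has let go (all of step 2 and angle between wedge_mid's own z axis and vertical below 0.07 rad and linear speed of stand below 0.01 m/s and angle between stand's own z axis and vertical below 0.015 rad and distance of stand from where it was at the start of the episode below 0.015 m and z of each of jar, level in the frame of stand above 0.055 m and angle between jar's own z axis and vertical below 0.1 rad); the robot touches nothing.
It fails at once if the stand is shoved more than 15 mm along the table (distance of stand from where it was at the start of the episode above 0.015 m).
It fails at once if the wedge is driven against the stand with more than 30 N (contact force between wedge and stand above 30 N).
It fails at once if the robot touches the stand, the jar or the level (contact force between any of the arm, the fingers and stand above 2 N or contact force between any of the arm, the fingers and jar above 2 N or contact force between any of the arm, the fingers and level above 2 N).
It fails at once if the jar tips (angle between jar's own z axis and vertical above 0.2 rad).
It fails at once if the packer, the inkstone or the cup is moved more than 30 mm (distance of any of packer, inkstone, cup from where it was at the start of the episode above 0.03 m).
It also fails if it takes over 54 s, if anything falls off the work surface, if the arm or the gripper's body presses on something with over 40 N, if the wrist force passes 120 N, or if a joint passes its speed limit or range.

## Working session

There is one attempt and no reset: what is moved stays moved. The work goes in short steps, Python scripts to look and compute and a tool call to move; the robot and the scene stay as the last step left them, time stands still between calls to the robot, and variables do not carry over. Pictures are saved under pics/ and viewed, and the job is handed in when it is done.

Besides the shell and the picture viewer there is one more tool, called after "Request:" as a command line: name --argument value ..., lists and objects as JSON in quotes. step_arm: Moves the arm, as the interface text tells. Its arguments: {"type":"object","properties":{"series":{"type":"array"},"squeeze":{"type":"number"}},"required":["series"]}

```bash
mkdir -p pics; ls; cat > h.py <<'E'
import numpy as np, cv2
from scipy.spatial.transform import Rotation as R
from cell import observe, eyes, arm
def cam(n):
    p=eyes.camera_params(n); K=np.array(p["intrinsics"]); t=np.array(p["position"]); a=np.array(p["attitude"])
    M=a if a.shape==(3,3) else R.from_rotvec(a).as_matrix() if a.size==3 else R.from_quat(a).as_matrix()
    return K,t,M
def grab(n,f):
    c=cam(n); im,d=eyes.get_image(n); cv2.imwrite(f"pics/{f}.png",im[:,:,::-1]); np.savez(f"pics/{f}.npz",im=im,d=d,K=c[0],t=c[1],M=c[2]); return im,d,c
def cloud(d,c):
    K,t,M=c; v,u=np.mgrid[0:480,0:640]
    P=np.stack([(u-K[0,2])/K[0,0]*d,(v-K[1,2])/K[1,1]*d,d],-1)
    return P@M.T+t
def load(f):
    z=np.load(f"pics/{f}.npz"); return z["im"],z["d"],(z["K"],z["t"],z["M"])
def plane(c,u,v,z):
    K,t,M=c; r=M@np.array([(u-K[0,2])/K[0,0],(v-K[1,2])/K[1,1],1]); return t+r*(z-t[2])/r[2]
def proj(c,P):
    K,t,M=c; q=(np.asarray(P)-t)@M; return (q/q[...,2:])@K.T
E
python3 - <<'E'
from h import *
print(observe())
for n in("side","top","wrist"):
    print(n,eyes.camera_params(n)); grab(n,n+"0")
E
```

```text
pics
{'clock': 0.0, 'joints': array([ 1.11039544,  0.43522797,  0.02495228,  1.57408852, -0.01158583,
        1.13400482, -0.07509506]), 'dq': array([-0.0009141 , -0.0003596 , -0.00018084,  0.00015544, -0.00071137,
        0.0006717 ,  0.00079303]), 'joint_efforts': array([-1.34574805e-06, -6.67848873e+01,  9.84908268e-01, -3.14464116e+01,
       -6.04780577e-02,  4.26665065e-02,  1.26370765e-04]), 'position': array([ 0.21866831, -0.58497688,  0.23994494]), 'ee_rot': array([-3.08996255e+00, -5.58705824e-01,  6.69034676e-04]), 'force': array([0.26509916, 0.06044918, 0.41790045]), 'ft_torque': array([ 0.02722228,  0.0034795 , -0.02757313]), 'width': 1.0023021140013892}
side {'intrinsics': array([[438.99924967,   0.        , 318.86568864],
       [  0.        , 438.99924967, 238.70785333],
       [  0.        ,   0.        ,   1.        ]]), 'position': array([0.56536487, 0.67309703, 0.90043521]), 'attitude': array([-0.05040378,  2.88674828, -1.16454988])}
top {'intrinsics': array([[495.5184588 ,   0.        , 317.36046212],
       [  0.        , 495.5184588 , 240.6392868 ],
       [  0.        ,   0.        ,   1.        ]]), 'position': array([0.51737264, 0.01564608, 1.29665984]), 'attitude': array([-2.15202054,  2.20582352, -0.0896598 ])}
wrist {'intrinsics': array([[337.2150417 ,   0.        , 320.53623068],
       [  0.        , 337.2150417 , 242.75402068],
       [  0.        ,   0.        ,   1.        ]]), 'position': array([ 0.29533334, -0.55572539,  0.38414418]), 'attitude': array([ 2.36722407, -1.64413045, -0.25238036])}
```

View pics/top0.png

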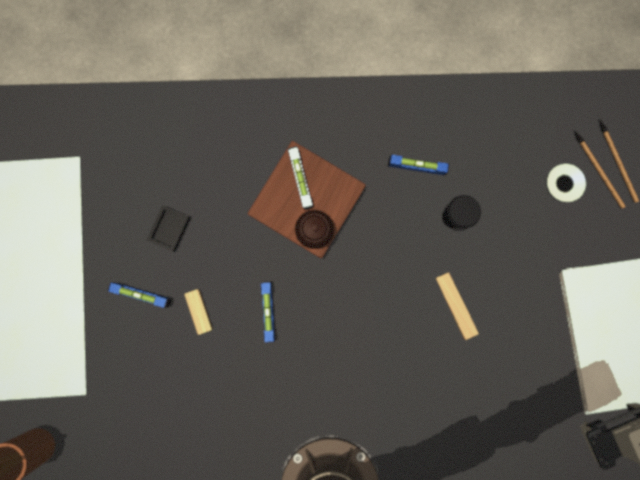

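View pics/side0.png

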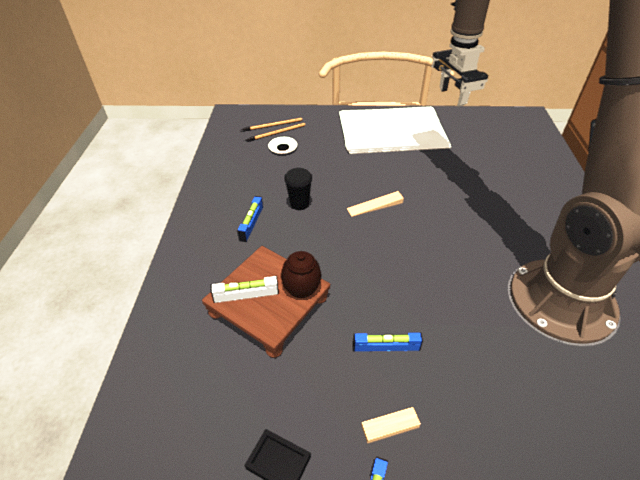

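View pics/wrist0.png

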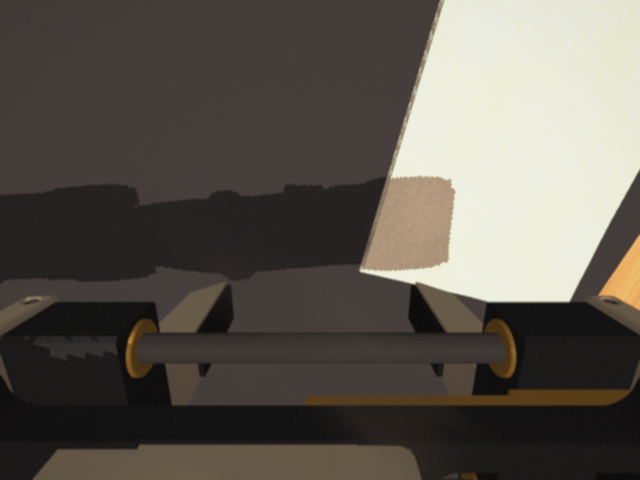

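The top view shows two oak blocks. The one at (458,306) is about 70 px long, which is roughly 170 mm, so it is the wedge. The one at (198,312) is about 45 px, roughly 110 mm, so it is the packer. The stand's low corner is near (322,257), and the white/aluminium level lies on it at (300,178). The blue levels are decoys. Next I'll crop and measure.

```bash
python3 - <<'E'
from h import *
im,d,c=load("top0"); P=cloud(d,c)
a=cv2.resize(im[255:350,425:495],None,fx=6,fy=6,interpolation=cv2.INTER_CUBIC)
b=cv2.resize(im[130:270,235:375],None,fx=4,fy=4,interpolation=cv2.INTER_CUBIC)[:570]
b=cv2.resize(b,(int(b.shape[1]*.66),int(b.shape[0]*.66)))
H=max(a.shape[0],b.shape[0]); o=np.zeros((H,a.shape[1]+b.shape[1],3),np.uint8); o[:a.shape[0],:a.shape[1]]=a;o[:b.shape[0],a.shape[1]:]=b
cv2.imwrite("pics/crop0.png",o[:600,:,::-1])
hsv=cv2.cvtColor(im,cv2.COLOR_RGB2HSV)
def comp(m,u,v):
    n,l=cv2.connectedComponents(m.astype(np.uint8)); return l==l[v,u]
for nm,(u,v) in dict(wedge=(458,306),packer=(198,312)).items():
    m=comp((hsv[...,1]>60)&(hsv[...,2]>120),u,v)
    q=P[m]; 
    # axis
    xy=q[:,:2]; r=cv2.minAreaRect(xy.astype(np.float32)); print(nm,m.sum(),r)
    m0=xy.mean(0); w,V=np.linalg.eigh(np.cov(xy.T)); ax=V[:,1]; ax*=np.sign(ax[0]); s=(xy-m0)@ax
    print(' axis deg',np.degrees(np.arctan2(ax[1],ax[0])),'ends',s.min(),s.max(),'c',m0)
    for k in np.linspace(s.min(),s.max(),8)[:-1]:
        g=(s>=k)&(s<k+.025); print('   %.3f z %.4f'%(k,np.median(q[g,2])))
m=comp((hsv[...,0]<15)&(hsv[...,1]>100)&(hsv[...,2]>50),270,205)
q=P[m]; g=abs(q[:,2]-.058)<.012; q=q[g]; A=np.c_[q[:,:2],np.ones(len(q))]; co=np.linalg.lstsq(A,q[:,2],rcond=None)[0]; print('stand plane',co)
ys,xs=np.nonzero(m); hull=cv2.convexHull(np.c_[xs,ys].astype(np.int32)); r=cv2.minAreaRect(hull); print(r,cv2.boxPoints(r))
ap=cv2.approxPolyDP(hull,6,True)[:,0]; print(ap)
for p in ap: print(plane(c,p[0],p[1],.057))
print('table z',np.median(P[350:380,250:450,2]))
E
```

```text
wedge 1090 ((0.5010419487953186, -0.21229188144207), (0.4332529306411743, 0.14553867280483246), 67.33374786376953)
 axis deg 29.766853225328234 ends -0.09217943474289363 0.23701471600138213 c [ 0.44700373 -0.33871597]
   -0.092 z 0.0176
   -0.045 z 0.0144
   0.002 z 0.0092
   0.049 z 0.0051
   0.096 z nan
   0.143 z nan
   0.190 z nan
packer 699 ((0.4485783576965332, 0.3290669322013855), (0.11504754424095154, 0.044378988444805145), 18.618486404418945)
 axis deg 18.519712325904656 ends -0.05690537073126272 0.05811423138429039 c [0.44879078 0.32650355]
   -0.057 z 0.0183
   -0.040 z 0.0186
   -0.024 z 0.0184
   -0.008 z 0.0189
   0.009 z 0.0190
   0.025 z 0.0186
   0.042 z 0.0180
stand plane [0.03829116 0.00869529 0.0329622 ]
((306.3414306640625, 199.11985778808594), (87.30162048339844, 86.65209197998047), 31.108810424804688) [[246.5831  213.66225]
 [291.35318 139.47179]
 [366.09976 184.57747]
 [321.32968 258.76794]]
[[364 184]
 [321 257]
 [248 214]
 [292 141]]
[ 0.76099118 -0.10692214  0.057     ]
[0.57863748 0.00667485 0.057     ]
[0.6916696  0.18798289 0.057     ]
[0.87671526 0.07320745 0.057     ]
table z 0.0012853646660837548
  return _methods._mean(a, axis=axis, dtype=dtype,
  ret = ret.dtype.type(ret / rcount)
```

View pics/crop0.png

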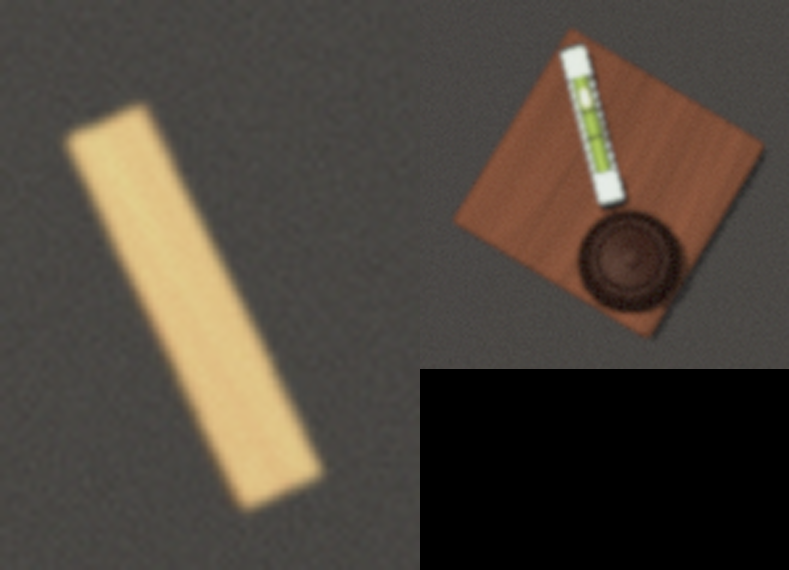

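```bash
python3 - <<'E'
from h import *
im,d,c=load("top0"); P=cloud(d,c)
hsv=cv2.cvtColor(im,cv2.COLOR_RGB2HSV)
def comp(m,u,v):
    n,l=cv2.connectedComponents(m.astype(np.uint8)); return l==l[v,u]
m=comp((hsv[...,2]>115)&(hsv[...,1]>50),458,306)
ys,xs=np.nonzero(m); r=cv2.minAreaRect(np.c_[xs,ys].astype(np.float32)); B=cv2.boxPoints(r); print(r,B)
B=B[np.argsort(B[:,1])]
T=[plane(c,*p,.0015) for p in B[:2]]; K=[plane(c,*p,.0185) for p in B[2:]]
thin=np.mean(T,0); thick=np.mean(K,0); a=(thin-thick)[:2]
print('thin',thin,'thick',thick,'len',np.linalg.norm(a),'ang',np.degrees(np.arctan2(a[1],a[0])),'mid',(thin+thick)[:2]/2)
# stand by tilted plane & depth
m=comp((hsv[...,0]<15)&(hsv[...,1]>100)&(hsv[...,2]>50),270,205)
m2=cv2.erode(m.astype(np.uint8),np.ones((5,5)))>0
q=P[m2&(d>0)]; q=q[abs(q[:,2]-.058)<.02]; A=np.c_[q[:,:2],np.ones(len(q))]; co=np.linalg.lstsq(A,q[:,2],rcond=None)[0]; print(co,len(q))
ys,xs=np.nonzero(m); cnt=cv2.convexHull(np.c_[xs,ys].astype(np.int32))[:,0].astype(float)
def ray(u,v):
    K,t,M=c; r=M@np.array([(u-K[0,2])/K[0,0],(v-K[1,2])/K[1,1],1])
    s=(co[0]*t[0]+co[1]*t[1]+co[2]-t[2])/(r[2]-co[0]*r[0]-co[1]*r[1]); return t+s*r
W=np.array([ray(*p) for p in cnt]); r=cv2.minAreaRect(W[:,:2].astype(np.float32)); print(r); print(cv2.boxPoints(r))
z=observe(); Rm=R.from_rotvec(z['ee_rot']).as_matrix(); print('tool x',Rm[:,0],'y',Rm[:,1])
K,t,M=cam('wrist'); print('cam in tool',Rm.T@(t-z['position']),'fwd',Rm.T@M[:,2])
E
```

```text
((456.8302001953125, 305.6021728515625), (69.8907470703125, 16.007234573364258), 64.39781188964844) [[434.51178 277.5464 ]
 [448.9474  270.62933]
 [479.14862 333.65796]
 [464.713   340.575  ]]
thin [ 0.52904189 -0.30728484  0.0015    ] thick [ 0.36698761 -0.37263796  0.0185    ] len 0.17473586111338354 ang 21.963193242493837 mid [ 0.44801475 -0.3399614 ]
[0.03789816 0.00919288 0.03332993] 4171
((0.7255788445472717, 0.03980177640914917), (0.2199506312608719, 0.21904674172401428), 57.43312072753906)
[[ 0.5740786   0.00607321]
 [ 0.75868326 -0.11183608]
 [ 0.87707907  0.07353034]
 [ 0.6924744   0.19143963]]
tool x [ 9.36677699e-01  3.50192632e-01 -9.17330616e-05] y [ 0.3501923  -0.93667711 -0.00116431]
cam in tool [ 0.08202639 -0.00081096 -0.14410997] fwd [-2.98667501e-01  1.44612187e-04  9.54357220e-01]
```

Request:
step_arm --series '[[[0.0918,0.166,0.2195,-0.12,1.5],[0.0918,0.166,0.2195,-0.12,1.5],[0.0918,0.166,0.2195,-0.12,1.5],[0.0918,0.166,0.2195,-0.12,1.5],[0.0918,0.166,0.2195,-0.12,1.5],[0.0918,0.166,0.2195,-0.12,1.5],[0.0918,0.166,0.2195,-0.12,1.5],[0.0918,0.166,0.2195,-0.12,1.5],[0.0918,0.166,0.2195,-0.12,1.5],[0.0918,0.166,0.2195,-0.12,1.5]]]'

```text
clock: 0.98
position: [0.3846, -0.3655, 0.1199]
ee_rot: [-3.082, -0.601, 0.002]
force: [-0.2, 0.2, -0.2]
width: 1.001
```

```bash
python3 - <<'E'
from h import *
z=observe();print(z['clock'],z['position'],z['joints'],z['force'])
Rm=R.from_rotvec(z['ee_rot']).as_matrix();print(np.degrees(np.arctan2(Rm[1,0],Rm[0,0])),Rm[:,2])
im,d,c=grab('wrist','w1')
hsv=cv2.cvtColor(im,cv2.COLOR_RGB2HSV)
for P in ([.529,-.3073,.0015],[.369,-.3718,.0185],[.448,-.340,.010]): print(proj(c,P))
E
```

```text
0.9833 [ 0.38462439 -0.36547965  0.11993635] [ 0.70465545  0.42375181 -0.06018492  1.9374343   0.03484067  0.7832764
 -0.56045752] [-0.23831737  0.24425202 -0.24348498]
22.075879660827887 [-0.00140963  0.00126369 -0.99999821]
[322.15355444  23.32997814   1.        ]
[321.70400474 269.60462037   1.        ]
[321.96882574 156.87446645   1.        ]
```

View pics/w1.png

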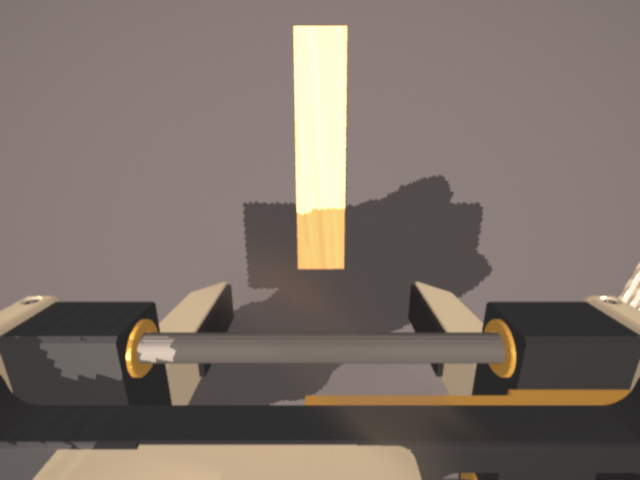

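The wrist view shows the wedge centred between the fingers: thick end at (321,269), thin edge at (321,27). Both match the prediction. I'll descend and grip.

Request:
step_arm --series '[[[0.0918,0,0,-0.035,0],[0.0918,0,0,-0.07,0],[0.0918,0,0,-0.09,0],[0.0918,0,0,-0.1,0],[0.0918,0,0,-0.103,0],[0.0918,0,0,-0.103,0],[0.03,0,0,-0.103,0],[0.03,0,0,-0.103,0],[0.03,0,0,-0.103,0],[0.03,0,0,-0.103,0],[0.03,0,0,-0.103,0],[0.03,0,0,-0.103,0],[0.03,0,0,-0.103,0],[0.03,0,0,-0.103,0],[0.03,0,0,-0.103,0],[0.03,0,0,-0.103,0]]]' --squeeze 40

```text
clock: 2.37
position: [0.3841, -0.3666, 0.0173]
ee_rot: [-3.084, -0.598, 0.001]
force: [-0.0, 0.3, 0.9]
width: 0.389
```

Request:
step_arm --series '[[[0.03,0.002,0.024,0,-0.7],[0.03,0.004,0.048,0,-1.4],[0.03,0.006,0.072,0,-2.1],[0.03,0.008,0.096,0,-2.8],[0.03,0.01,0.12,0,-3.5],[0.03,0.012,0.144,0,-4.2],[0.03,0.014,0.168,0,-4.9],[0.03,0.016,0.192,0,-5.6],[0.03,0.018,0.216,0,-6.3],[0.03,0.02,0.24,0,-7],[0.03,0.022,0.264,0,-7.7],[0.03,0.024,0.288,0,-8.4],[0.03,0.025,0.312,0,-9.1],[0.03,0.0256,0.33,0,-9.5],[0.03,0.0256,0.3366,0,-9.5],[0.03,0.0256,0.3366,0,-9.5],[0.03,0.0256,0.3366,0,-9.5]]]'

```text
clock: 3.78
position: [0.4097, -0.0305, 0.0174]
ee_rot: [-3.123, -0.342, 0.001]
force: [-0.7, -0.6, -0.8]
width: 0.386
```

```bash
python3 - <<'E'
from h import *
z=observe();print(z['clock'],z['position'],z['force'],z['joints'])
Rm=R.from_rotvec(z['ee_rot']).as_matrix();print(np.degrees(np.arctan2(Rm[1,0],Rm[0,0])),Rm[:,2])
for n in('wrist','side','top'):
    im,d,c=grab(n,n+'2')
    print(n,proj(c,np.array([[.604,.013,.006],[.7279,.0404,0.0],[.56,.0033,.0015],[.574,.006,.055]])))
a=cv2.imread('pics/side2.png')[230:380,180:460]; cv2.imwrite('pics/side2c.png',cv2.resize(a,None,fx=2.8,fy=2.8,interpolation=cv2.INTER_CUBIC))
E
```

```text
3.7833 [ 0.40973646 -0.03047457  0.01735275] [-0.67819183 -0.64200138 -0.75759214] [-0.0938628   0.4632837   0.04873968  2.30159023 -0.05958523  0.37872821
 -1.34752186]
12.498303951368088 [-9.35737055e-04  1.98708971e-04 -9.99999542e-01]
wrist [[ 321.41296746 -228.31747834    1.        ]
 [ 321.40043984 -927.75400684    1.        ]
 [ 321.29458864  -57.20268865    1.        ]
 [ 323.56052636 -265.57710803    1.        ]]
side [[319.23834933 296.41327094   1.        ]
 [269.10692284 305.56446671   1.        ]
 [336.78509205 294.79676808   1.        ]
 [331.36314986 282.35158193   1.        ]]
top [[318.21529656 248.32091391   1.        ]
 [306.68851505 201.96181776   1.        ]
 [322.34455402 265.14938271   1.        ]
 [321.31105606 258.88111056   1.        ]]
```

View pics/wrist2.png

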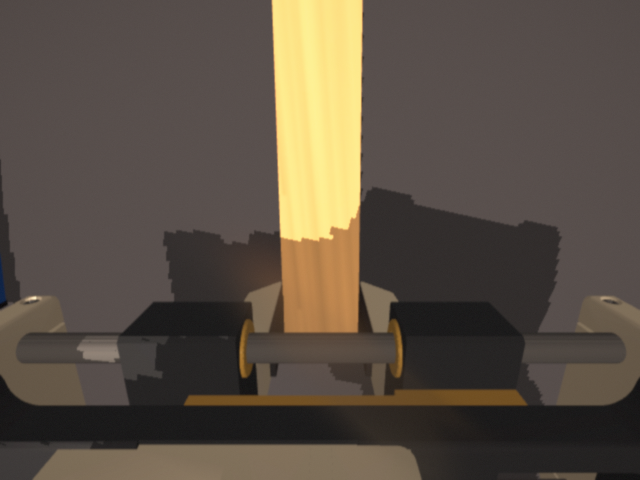

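View pics/side2c.png

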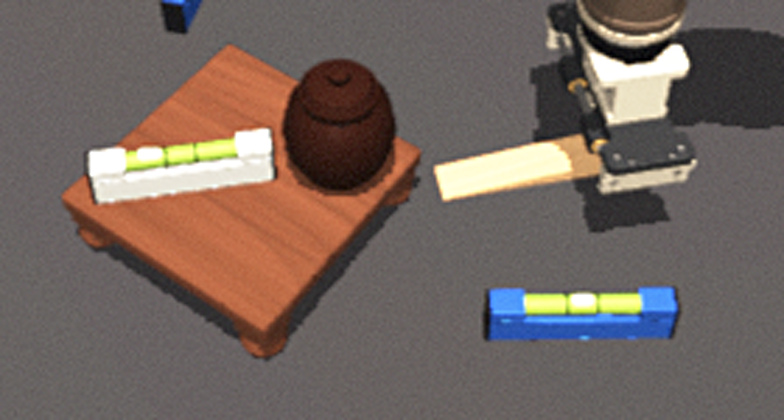

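View pics/top2.png

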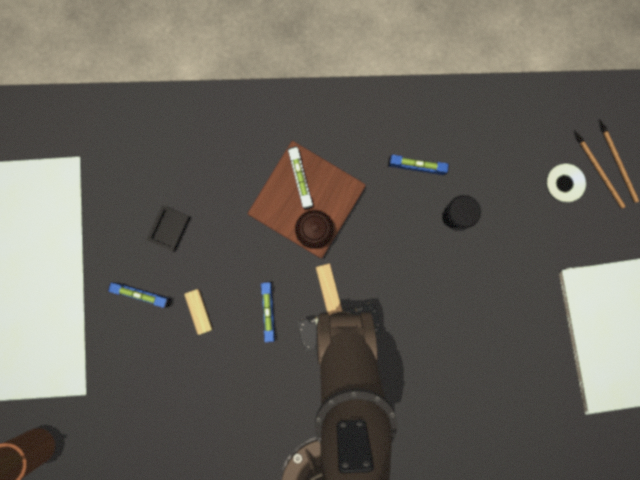

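The side view shows the thin edge at about (337,296) and the low foot's axis at about (320,297), in line with each other and as projected. I'll close the gap.

Request:
step_arm --series '[[[0.03,0.0029,0.00065,0,0],[0.03,0.0068,0.0015,0,0],[0.03,0.0117,0.0026,0,0],[0.03,0.0166,0.0037,0,0],[0.03,0.0205,0.0045,0,0],[0.03,0.0234,0.0052,0,0],[0.03,0.0254,0.0056,0,0],[0.03,0.0254,0.0056,0,0]]]'

```text
clock: 4.6
position: [0.4356, -0.0256, 0.0174]
ee_rot: [-3.123, -0.338, 0.001]
force: [-0.8, 0.2, -1.5]
width: 0.391
```

Request:
step_arm --series '[[[0.03,0.0005,0.0001,0,0],[0.03,0.001,0.0002,0,0],[0.03,0.0015,0.0003,0,0],[0.03,0.002,0.0004,0,0],[0.03,0.0025,0.0005,0,0],[0.03,0.003,0.0006,0,0]]]'

```text
clock: 5.1
position: [0.4389, -0.0249, 0.0174]
ee_rot: [-3.123, -0.338, 0.0]
force: [-0.5, -0.0, -0.0]
width: 0.391
```

Request:
step_arm --series '[[[0.03,0.0005,0.0001,0,0],[0.03,0.001,0.0002,0,0],[0.03,0.0015,0.0004,0,0],[0.03,0.002,0.0005,0,0],[0.03,0.0025,0.0006,0,0]]]'

```text
clock: 5.52
position: [0.4414, -0.0243, 0.0173]
ee_rot: [-3.123, -0.338, 0.0]
force: [0.6, -0.2, -1.0]
width: 0.386
```

Request:
step_arm --series '[[[0.03,0.0005,0.0001,0,0],[0.03,0.001,0.0002,0,0],[0.03,0.0015,0.0004,0,0],[0.03,0.002,0.0005,0,0]]]'

```text
clock: 5.85
position: [0.4425, -0.0241, 0.0173]
ee_rot: [-3.123, -0.338, 0.003]
force: [-5.5, -1.1, 6.0]
width: 0.386
```

Request:
step_arm --series '[[[0.03,0.0005,0.0001,0,0],[0.03,0.001,0.0002,0,0],[0.03,0.0015,0.0004,0,0],[0.03,0.002,0.0005,0,0]]]'

```text
clock: 6.18
position: [0.4426, -0.024, 0.0172]
ee_rot: [-3.123, -0.337, 0.008]
force: [-9.7, -2.6, 13.1]
width: 0.389
```

Request:
step_arm --series '[[[0.03,0.001,0.0002,0.0005,0],[0.03,0.0015,0.0003,0.0005,0],[0.03,0.002,0.0004,0.0005,0],[0.03,0.0025,0.0005,0.0005,0]]]'

```text
clock: 6.52
position: [0.4437, -0.0237, 0.0174]
ee_rot: [-3.123, -0.337, 0.012]
force: [-6.3, -2.0, 0.4]
width: 0.388
```

```bash
python3 - <<'E'
from h import *
z=observe();print(z['clock'],z['position'],z['force'],z['ft_torque'])
Rm=R.from_rotvec(z['ee_rot']).as_matrix();print(Rm[:,2])
E
```

```text
6.5167 [ 0.4437343  -0.02370798  0.0173806 ] [-6.26056656 -1.97640184  0.44955898] [-0.323881    1.2657291  -0.02479732]
[-7.85519260e-03 -6.95479649e-04 -9.99968906e-01]
```

Request:
step_arm --series '[[[0.03,0.001,0.0002,0.0,0],[0.03,0.0015,0.0003,0.0,0],[0.03,0.002,0.0004,0.0,0],[0.03,0.0025,0.0005,0.0,0]]]'

```text
clock: 6.85
position: [0.4438, -0.0237, 0.0172]
ee_rot: [-3.123, -0.336, 0.019]
force: [-11.2, -2.2, 15.4]
width: 0.386
```

Request:
step_arm --series '[[[0.03,0.001,0.0002,0.0002,0],[0.03,0.0015,0.0003,0.0002,0],[0.03,0.002,0.0004,0.0002,0],[0.03,0.0025,0.0005,0.0002,0]]]'

```text
clock: 7.18
position: [0.4439, -0.0236, 0.0173]
ee_rot: [-3.123, -0.336, 0.026]
force: [-11.3, -2.0, 8.7]
width: 0.386
```

Request:
step_arm --series '[[[0.03,0.001,0.0002,0.0002,0],[0.03,0.0015,0.0003,0.0002,0],[0.03,0.002,0.0004,0.0002,0],[0.03,0.0025,0.0005,0.0002,0]]]'

```text
clock: 7.52
position: [0.444, -0.0235, 0.0172]
ee_rot: [-3.123, -0.335, 0.033]
force: [-11.7, -2.4, 13.3]
width: 0.389
```

```bash
python3 - <<'E'
from h import *
z=observe();print(z['clock'],z['position'],z['force'],z['ft_torque'])
im,d,c=grab('side','s3')
cv2.imwrite('pics/s3c.png',cv2.resize(im[230:380,180:460,::-1],None,fx=2.8,fy=2.8,interpolation=cv2.INTER_CUBIC))
E
```

```text
7.5167 [ 0.44397286 -0.02351062  0.01723682] [-11.70052648  -2.43554689  13.30565084] [-0.50056847  2.25094901  0.1329372 ]
```

View pics/s3c.png

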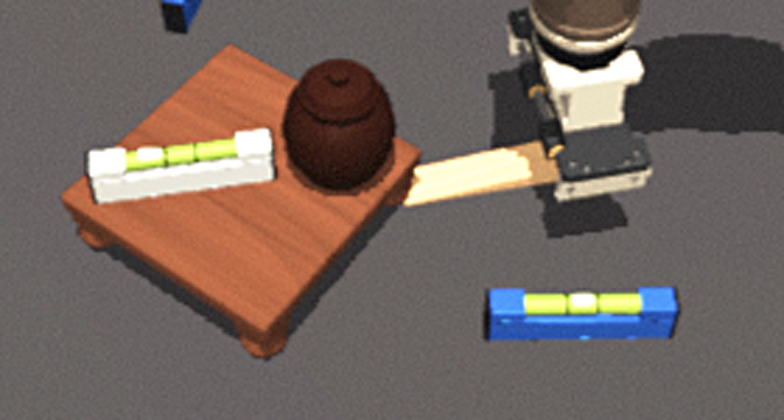

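Contact came where I predicted. Each call re-anchors on the measured pose, so the tool pitch is creeping nose-down. I'll release, let the wedge settle flat, regrip, and then push in a single continuous ramp.

Request:
step_arm --series '[[[0.05,0,0,0,0],[0.05,0,0,0,0],[0.05,0,0,0.0003,0],[0.05,0,0,0.0003,0],[0.05,0,0,0.0003,0],[0.03,0,0,0.0003,0],[0.03,0,0,0.0003,0],[0.03,0,0,0.0003,0],[0.03,0,0,0.0003,0],[0.03,0,0,0.0003,0],[0.03,0,0,0.0003,0]]]'

```text
clock: 8.48
position: [0.4441, -0.0234, 0.0176]
ee_rot: [-3.123, -0.336, 0.033]
force: [0.6, 0.8, 0.0]
width: 0.385
```

```bash
python3 - <<'E'
from h import *
z=observe();print(z['clock'],z['position'],z['force'],z['ft_torque'],z['width'])
Rm=R.from_rotvec(z['ee_rot']).as_matrix();print(Rm[:,2])
E
```

```text
8.4833 [ 0.4440825  -0.02340541  0.0175572 ] [0.61100478 0.82987821 0.01192119] [ 0.10797717 -0.0616949   0.10945417] 0.3847041879218875
[-0.02080011 -0.00189086 -0.99978187]
```

Request:
step_arm --series '[[[0.03,0.0005,0.0001,0.0001,0],[0.03,0.001,0.0002,0.0001,0],[0.03,0.0014,0.0003,0.0002,0],[0.03,0.0018,0.0004,0.0003,0],[0.03,0.0022,0.0005,0.0004,0],[0.03,0.0026,0.0006,0.0005,0],[0.03,0.003,0.0007,0.0006,0],[0.03,0.0033,0.0007,0.0006,0],[0.03,0.0036,0.0008,0.0006,0],[0.03,0.0039,0.0009,0.0006,0]]]'

```text
clock: 9.32
position: [0.4444, -0.0231, 0.0175]
ee_rot: [-3.123, -0.335, 0.043]
force: [-10.3, -2.3, 6.0]
width: 0.386
```

```bash
python3 - <<'E'
from h import *
z=observe();print(z['clock'],z['position'],z['force'],z['ft_torque'],z['width'])
Rm=R.from_rotvec(z['ee_rot']).as_matrix();print(Rm[:,2])
E
```

```text
9.3167 [ 0.44442336 -0.02311705  0.01751175] [-10.29890737  -2.25350232   5.96556484] [-0.47484365  2.10397661  0.04402499] 0.3859109215639657
[-0.02727206 -0.00252753 -0.99962485]
```

Request:
step_arm --series '[[[0.03,0.003,0.0007,0.0005,0],[0.03,0.0035,0.0008,0.0006,0],[0.03,0.0039,0.0009,0.0007,0],[0.03,0.0042,0.0009,0.0008,0],[0.03,0.0045,0.001,0.0008,0],[0.03,0.0048,0.0011,0.0009,0],[0.03,0.0051,0.0011,0.0009,0],[0.03,0.0054,0.0012,0.001,0],[0.03,0.0057,0.0013,0.001,0]]]'

```text
clock: 10.07
position: [0.4462, -0.0225, 0.0177]
ee_rot: [-3.123, -0.333, 0.054]
force: [-10.3, -1.8, 1.7]
width: 0.384
```

```bash
python3 - <<'E'
from h import *
z=observe();print(z['clock'],z['position'],z['force'],z['ft_torque'],z['width'])
Rm=R.from_rotvec(z['ee_rot']).as_matrix();print(Rm[:,2])
E
```

```text
10.0667 [ 0.4462322  -0.02252334  0.01773656] [-10.26125458  -1.80812878   1.6615369 ] [-0.46920887  1.91279337 -0.00323783] 0.3840159810093378
[-0.03424928 -0.00321136 -0.99940816]
```

Request:
step_arm --series '[[[0.03,0.003,0.0007,0.0003,0],[0.03,0.0036,0.0008,0.0004,0],[0.03,0.004,0.0009,0.0005,0],[0.03,0.0043,0.001,0.0006,0],[0.03,0.0046,0.001,0.0007,0],[0.03,0.0049,0.0011,0.0008,0],[0.03,0.0052,0.0012,0.0008,0],[0.03,0.0055,0.0012,0.0008,0],[0.03,0.0058,0.0013,0.0008,0],[0.03,0.0061,0.0014,0.0008,0],[0.03,0.0064,0.0014,0.0008,0],[0.03,0.0067,0.0015,0.0008,0]]]'

```text
clock: 11.07
position: [0.449, -0.0217, 0.0178]
ee_rot: [-3.123, -0.332, 0.065]
force: [-10.5, -1.8, 3.7]
width: 0.388
```

```bash
python3 - <<'E'
from h import *
z=observe();print(z['clock'],z['position'],z['force'],z['ft_torque'],z['width'])
Rm=R.from_rotvec(z['ee_rot']).as_matrix();print(Rm[:,2])
im,d,c=grab('side','s4')
cv2.imwrite('pics/s4c.png',cv2.resize(im[230:380,180:460,::-1],None,fx=2.8,fy=2.8,interpolation=cv2.INTER_CUBIC))
E
```

```text
11.0667 [ 0.44901786 -0.02172995  0.01777766] [-10.46525975  -1.83278591   3.67403185] [-0.42399776  1.93813353  0.03718775] 0.38754863160362213
[-0.04124311 -0.00389797 -0.99914154]
```

View pics/s4c.png

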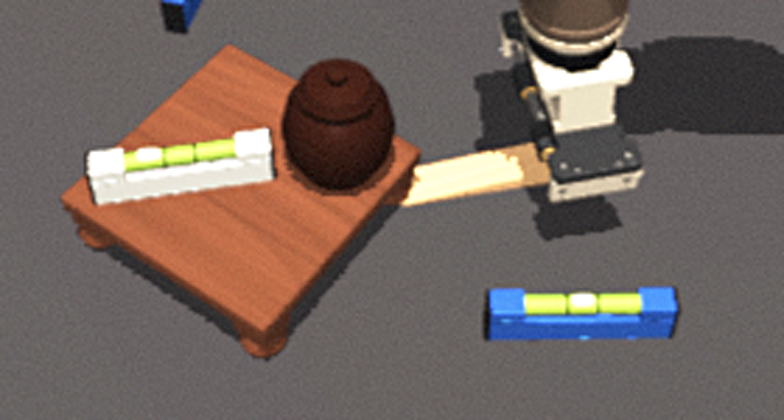

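```bash
cat >> h.py <<'E'
def track(f0,f1,box):
    a=load(f0)[0]; b=load(f1)[0]; u0,v0,u1,v1=box
    g=lambda x:cv2.cvtColor(x[v0:v1,u0:u1],cv2.COLOR_RGB2GRAY).astype(np.float32)
    w=np.eye(2,3,dtype=np.float32)
    cc,w=cv2.findTransformECC(g(a),g(b),w,cv2.MOTION_TRANSLATION,(3,200,1e-6),None,5)
    return w[:,2],cc
def bub(f):
    "bubble read from side image: returns rad estimate"
    im,d,c=load(f); return im
E
python3 - <<'E'
from h import *
grab('top','t4')
print('top',track('top0','t4',(240,135,370,250)),track('top2','t4',(240,135,370,250)),track('top2','t4',(140,200,200,260)))
print('side',track('side2','s4',(195,240,320,360)),track('side0','s4',(195,240,300,360)),track('side2','s4',(345,320,430,360)))
E
```

```text
top (array([-0.04533801, -0.34152576], dtype=float32), 0.9956991844763088) (array([-0.04973904, -0.33317888], dtype=float32), 0.9956827696412426) (array([-0.01204039,  0.00581623], dtype=float32), 0.996592815351672)
side (array([-0.31998745,  0.13020568], dtype=float32), 0.9967315553952725) (array([-0.30906382,  0.12907556], dtype=float32), 0.996484794947604) (array([-0.02235864,  0.01199441], dtype=float32), 0.9997163787376221)
```

The stand has shifted about 0.8 mm and the wedge has gone in several mm, so it is sliding under properly at about 10 N. I'll continue in longer ramps.

Request:
step_arm --series '[[[0.03,0.003,0.0007,0.0002,0],[0.03,0.0036,0.0008,0.0003,0],[0.03,0.0041,0.0009,0.0004,0],[0.03,0.0046,0.001,0.0005,0],[0.03,0.005,0.0011,0.0005,0],[0.03,0.0054,0.0012,0.0005,0],[0.03,0.0058,0.0013,0.0005,0],[0.03,0.0062,0.0014,0.0005,0],[0.03,0.0066,0.0015,0.0006,0],[0.03,0.007,0.0016,0.0006,0],[0.03,0.0074,0.0016,0.0006,0],[0.03,0.0078,0.0017,0.0006,0],[0.03,0.0082,0.0018,0.0006,0],[0.03,0.0086,0.0019,0.0006,0],[0.03,0.009,0.002,0.0006,0]]]'

```text
clock: 12.42
position: [0.4545, -0.0204, 0.0177]
ee_rot: [-3.123, -0.331, 0.075]
force: [-9.5, -2.2, 2.9]
width: 0.385
```

```bash
python3 - <<'E'
from h import *
z=observe();print(z['clock'],z['position'],z['force'],z['width'])
Rm=R.from_rotvec(z['ee_rot']).as_matrix();print(Rm[:,2])
grab('side','s5');grab('top','t5')
print(track('top0','t5',(240,135,370,250)),track('side2','s5',(195,240,320,360)))
im=load('s5')[0];cv2.imwrite('pics/s5c.png',cv2.resize(im[230:380,180:460,::-1],None,fx=2.8,fy=2.8,interpolation=cv2.INTER_CUBIC))
E
```

```text
12.4167 [ 0.45450959 -0.02039265  0.01768681] [-9.495222   -2.2255814   2.86197906] 0.3854857351302195
[-0.04760601 -0.00455874 -0.99885579]
(array([-0.07202904, -0.49764574], dtype=float32), 0.9898045303083981) (array([-0.550277  ,  0.21193878], dtype=float32), 0.9971382717558516)
```

View pics/s5c.png

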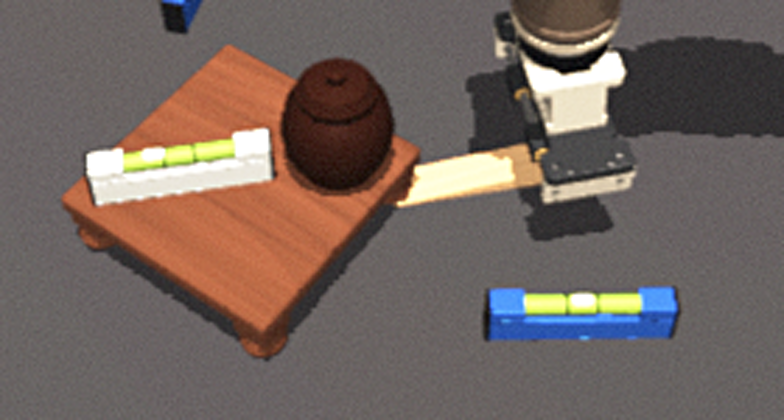

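Request:
step_arm --series '[[[0.03,0.003,0.0007,0.0002,0],[0.03,0.0036,0.0008,0.0003,0],[0.03,0.0042,0.0009,0.0004,0],[0.03,0.0047,0.001,0.0005,0],[0.03,0.0052,0.0011,0.0005,0],[0.03,0.0057,0.0012,0.0005,0],[0.03,0.0062,0.0014,0.0005,0],[0.03,0.0067,0.0015,0.0005,0],[0.03,0.0072,0.0016,0.0006,0],[0.03,0.0077,0.0017,0.0006,0],[0.03,0.0082,0.0018,0.0006,0],[0.03,0.0087,0.0019,0.0006,0],[0.03,0.0092,0.002,0.0006,0],[0.03,0.0097,0.0021,0.0006,0],[0.03,0.0102,0.0023,0.0006,0],[0.03,0.0107,0.0024,0.0006,0],[0.03,0.0112,0.0025,0.0006,0],[0.03,0.0117,0.0026,0.0006,0],[0.03,0.0122,0.0027,0.0006,0],[0.03,0.0127,0.0028,0.0006,0]]]'

```text
clock: 14.18
position: [0.4638, -0.0183, 0.0176]
ee_rot: [-3.123, -0.33, 0.085]
force: [-9.2, -1.6, 2.1]
width: 0.392
```

```bash
cat > m.py <<'E'
import sys
from h import *
k=sys.argv[1]
z=observe();print(z['clock'],z['position'],z['force'],z['width'])
Rm=R.from_rotvec(z['ee_rot']).as_matrix();print(Rm[:,2])
grab('side','s'+k);grab('top','t'+k)
print(track('top0','t'+k,(240,135,370,250)),track('side2','s'+k,(195,240,320,360)))
im=load('s'+k)[0];a=cv2.resize(im[230:380,180:460,::-1],None,fx=2.8,fy=2.8,interpolation=cv2.INTER_CUBIC)
b=cv2.resize(im[270:310,205:285,::-1],None,fx=9.8,fy=4.9,interpolation=cv2.INTER_CUBIC)
b=cv2.resize(im[272:306,208:280,::-1],None,fx=10,fy=5,interpolation=cv2.INTER_CUBIC)
o=np.zeros((600,784,3),np.uint8);o[:420,:784]=a;o[422:592,:720]=b;cv2.imwrite(f'pics/m{k}.png',o)
E
python3 m.py 6
```

```text
14.1833 [ 0.46382899 -0.01825427  0.01758184] [-9.24783942 -1.58325307  2.07202917] 0.39174487463796415
[-0.05373883 -0.00522166 -0.99854137]
(array([-0.17895083, -0.76915187], dtype=float32), 0.9934995678687523) (array([-0.82988304,  0.29955545], dtype=float32), 0.9939674509178452)
```

View pics/m6.png

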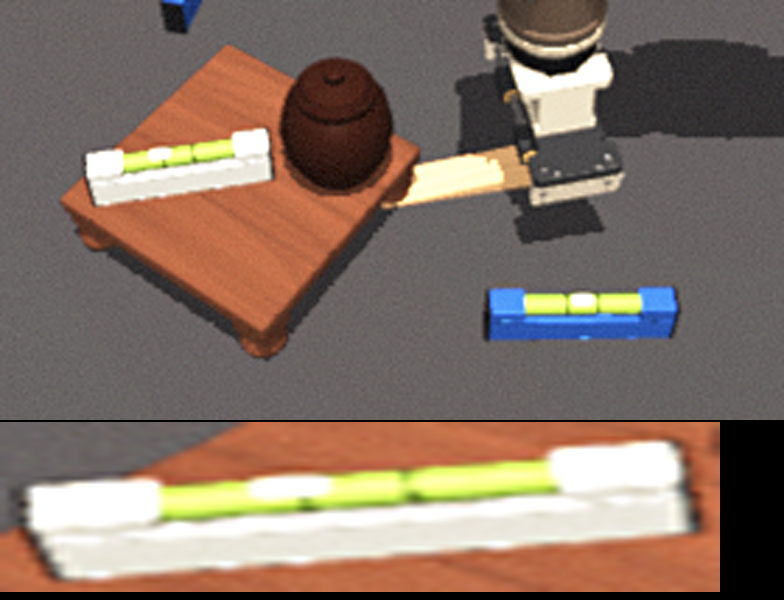

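The bubble reads about 15.6 mm off (+0.078) and is following the wedge. Push force is about 9 N and the stand has shifted about 2 mm. I'll do another ramp.

Request:
step_arm --series '[[[0.03,0.003,0.0007,0.0002,0],[0.03,0.0036,0.0008,0.0003,0],[0.03,0.0042,0.0009,0.0004,0],[0.03,0.0047,0.001,0.0005,0],[0.03,0.0052,0.0011,0.0005,0],[0.03,0.0057,0.0012,0.0005,0],[0.03,0.0062,0.0014,0.0005,0],[0.03,0.0067,0.0015,0.0005,0],[0.03,0.0072,0.0016,0.0006,0],[0.03,0.0077,0.0017,0.0006,0],[0.03,0.0082,0.0018,0.0006,0],[0.03,0.0087,0.0019,0.0006,0],[0.03,0.0092,0.002,0.0006,0],[0.03,0.0097,0.0021,0.0006,0],[0.03,0.0102,0.0023,0.0006,0],[0.03,0.0107,0.0024,0.0006,0],[0.03,0.0112,0.0025,0.0006,0],[0.03,0.0117,0.0026,0.0006,0],[0.03,0.0122,0.0027,0.0006,0],[0.03,0.0127,0.0028,0.0006,0]]]'

```text
clock: 15.95
position: [0.4733, -0.0161, 0.0175]
ee_rot: [-3.123, -0.329, 0.094]
force: [-8.9, -2.7, 1.7]
width: 0.386
```

```bash
python3 m.py 7
```

```text
15.95 [ 0.47334736 -0.01610625  0.01750082] [-8.86933649 -2.66626179  1.71857856] 0.386207993721952
[-0.05955566 -0.00587894 -0.99820767]
(array([-0.22370082, -1.1054697 ], dtype=float32), 0.9902989121886736) (array([-1.1290547 ,  0.41809922], dtype=float32), 0.9901892504394538)
```

View pics/m7.png

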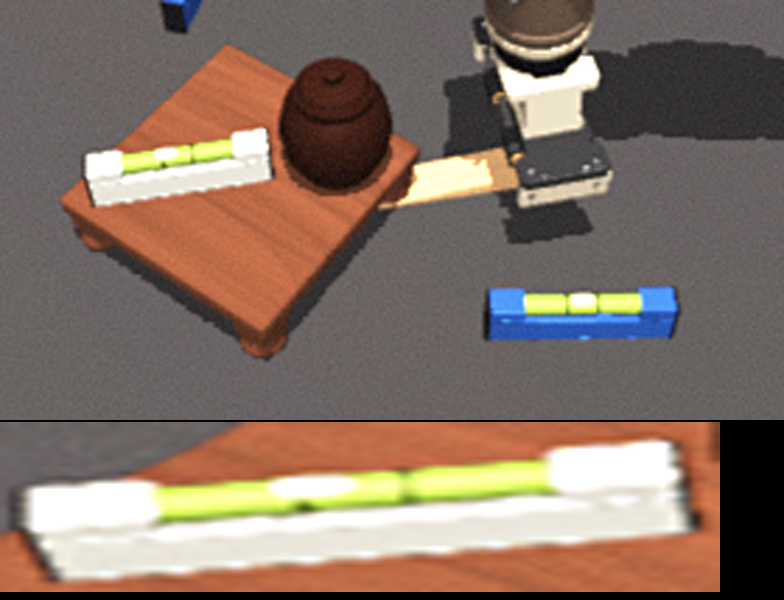

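Bubble is now about 9.6 mm off (+0.048). Before the last stretch I'll release and regrip once so the wedge lies truly flat under the foot.

Request:
step_arm --series '[[[0.05,0,0,0,0],[0.05,0,0,0,0],[0.05,0,0,0,0],[0.05,0,0,0,0],[0.05,0,0,0,0],[0.05,0,0,0,0],[0.03,0,0,0,0],[0.03,0,0,0,0],[0.03,0,0,0,0],[0.03,0,0,0,0],[0.03,0,0,0,0],[0.03,0,0,0,0]]]'

```text
clock: 17.05
position: [0.4736, -0.0161, 0.0175]
ee_rot: [-3.123, -0.329, 0.093]
force: [-1.2, -0.2, 0.6]
width: 0.388
```

Request:
step_arm --series '[[[0.03,0.001,0.0002,0.0002,0],[0.03,0.002,0.0004,0.0003,0],[0.03,0.003,0.0007,0.0003,0],[0.03,0.0037,0.0008,0.0004,0],[0.03,0.0044,0.001,0.0005,0],[0.03,0.0051,0.0011,0.0005,0],[0.03,0.0057,0.0012,0.0005,0],[0.03,0.0062,0.0014,0.0005,0],[0.03,0.0067,0.0015,0.0005,0],[0.03,0.0072,0.0016,0.0005,0],[0.03,0.0077,0.0017,0.0005,0],[0.03,0.0082,0.0018,0.0005,0],[0.03,0.0087,0.0019,0.0005,0],[0.03,0.0092,0.002,0.0005,0],[0.03,0.0097,0.0021,0.0005,0],[0.03,0.0102,0.0023,0.0005,0],[0.03,0.0107,0.0024,0.0005,0],[0.03,0.0112,0.0025,0.0005,0],[0.03,0.0117,0.0026,0.0005,0]]]'

```text
clock: 18.63
position: [0.4786, -0.0148, 0.0174]
ee_rot: [-3.122, -0.327, 0.113]
force: [-18.3, -4.1, 17.3]
width: 0.387
```

```bash
python3 m.py 8
```

```text
18.6333 [ 0.47857838 -0.0148431   0.01743147] [-18.32792954  -4.11788745  17.33945285] 0.3874228060049057
[-0.07132745 -0.00715266 -0.99742731]
(array([-0.25696415, -1.2300245 ], dtype=float32), 0.9877364098850041) (array([-1.2703098 ,  0.44056556], dtype=float32), 0.987088322036331)
```

View pics/m8.png

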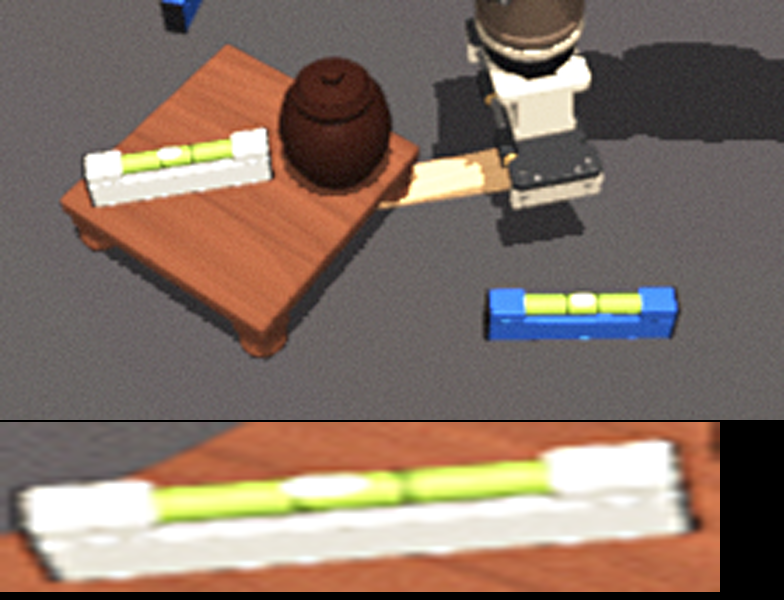

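The bubble is about 5.8 mm off (+0.029). Part of that 18 N push was the tool pressing down on the table (Fz 17), so I'll ease it upward while pushing.

Request:
step_arm --series '[[[0.03,0.002,0.0004,0.0005,0],[0.03,0.0025,0.0005,0.0006,0],[0.03,0.003,0.0006,0.0007,0],[0.03,0.0035,0.0008,0.0008,0],[0.03,0.004,0.0009,0.0009,0],[0.03,0.0045,0.001,0.001,0],[0.03,0.005,0.0011,0.001,0],[0.03,0.0055,0.0012,0.001,0]]]'

```text
clock: 19.4
position: [0.4814, -0.0141, 0.0178]
ee_rot: [-3.122, -0.326, 0.121]
force: [-9.0, -2.5, 1.2]
width: 0.389
```

```bash
python3 m.py 9
```

```text
19.4 [ 0.48140489 -0.01408207  0.01777594] [-8.95795315 -2.54657865  1.22589241] 0.38927846114715553
[-0.07644731 -0.00768262 -0.99704402]
(array([-0.29450196, -1.3389417 ], dtype=float32), 0.9861271356732166) (array([-1.3551565 ,  0.49991557], dtype=float32), 0.9894405167995831)
```

View pics/m9.png

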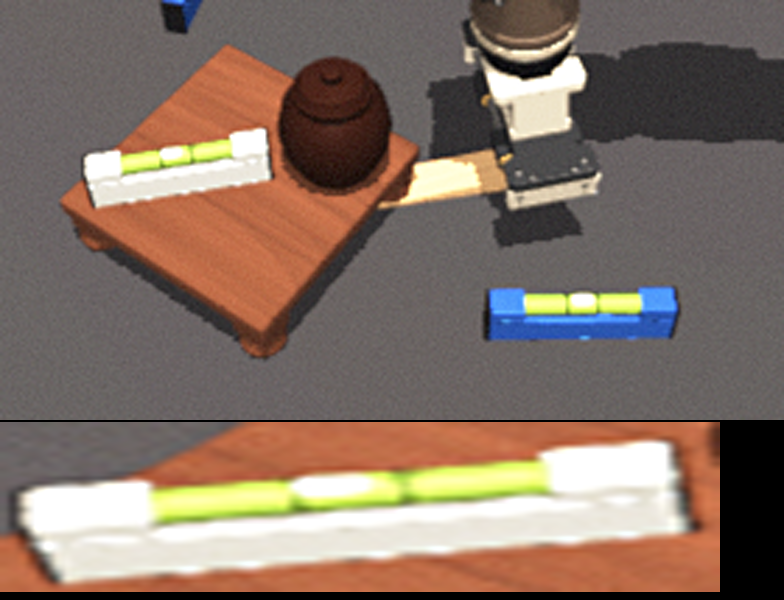

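Back to 9 N, with the bubble about 3.5 mm off. I'll push about 4–5 mm more.

Request:
step_arm --series '[[[0.03,0.003,0.0006,0.0004,0],[0.03,0.0035,0.0008,0.0005,0],[0.03,0.004,0.0009,0.0006,0],[0.03,0.0045,0.001,0.0007,0],[0.03,0.005,0.0011,0.0008,0],[0.03,0.0055,0.0012,0.0008,0],[0.03,0.006,0.0013,0.0008,0],[0.03,0.0064,0.0014,0.0008,0],[0.03,0.0068,0.0015,0.0008,0]]]'

```text
clock: 20.25
position: [0.4855, -0.0131, 0.0179]
ee_rot: [-3.122, -0.326, 0.129]
force: [-8.9, -1.5, 1.4]
width: 0.392
```

```bash
python3 m.py 10
```

```text
20.25 [ 0.48549618 -0.01308955  0.01788293] [-8.88294834 -1.46554447  1.39162188] 0.3920681642329186
[-0.08167696 -0.00828474 -0.99662442]
(array([-0.32497376, -1.4298234 ], dtype=float32), 0.9830447637436733) (array([-1.5012546 ,  0.50444686], dtype=float32), 0.9866514696923795)
```

View pics/m10.png

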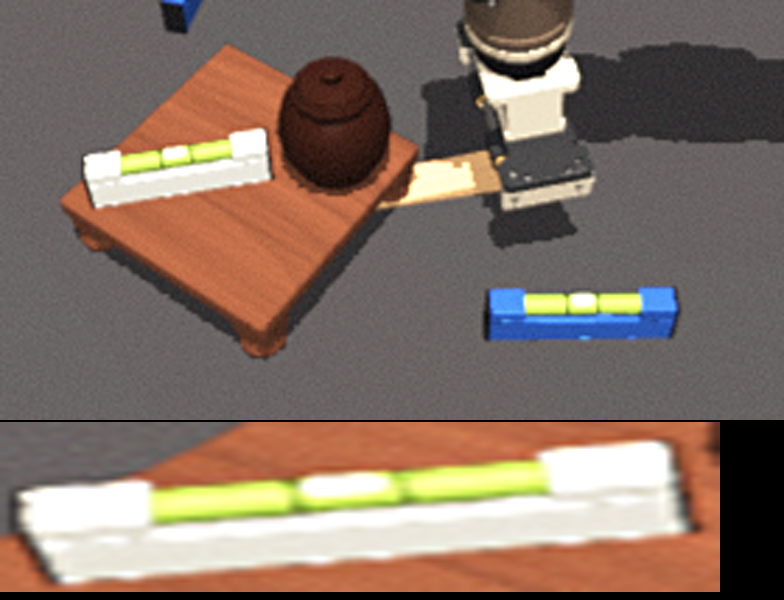

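The bubble looks centred, within about 1 mm. I'll release without withdrawing yet and check.

Request:
step_arm --series '[[[0.06,0,0,0,0],[0.06,0,0,0,0],[0.06,0,0,0,0],[0.06,0,0,0,0],[0.06,0,0,0,0],[0.06,0,0,0,0],[0.06,0,0,0,0],[0.06,0,0,0,0],[0.06,0,0,0,0],[0.06,0,0,0,0]]]'

```text
clock: 21.18
position: [0.4856, -0.0131, 0.0179]
ee_rot: [-3.122, -0.326, 0.129]
force: [-0.4, 0.3, -0.1]
width: 0.653
```

```bash
python3 m.py 11; cat > b.py <<'E'
import sys
from h import *
# profile along vial in side image, red minus-ish: bubble= high blue channel, lines= dark green channel
for k in sys.argv[1:]:
    im=load(k)[0].astype(float)
    # vial line in image: crop zoom y->v: (220,500)->(349..)
    for off in (-.6,0,.6,1.2,1.8):
        u=np.arange(222,264,.5); v=272+(501-422-(u-222)*10*.062)/5+off
        S=cv2.remap(im.astype(np.float32),((u).astype(np.float32))[None],(v.astype(np.float32))[None],cv2.INTER_LINEAR)[0]
        b=S[:,2]; w=np.clip(b-130,0,None); w[(u<228)|(u>258)]=0
        g=S[:,1].copy(); 
        l=[u[i] for i in range(2,len(u)-2) if g[i]<=min(g[i-2:i+3]) and 228<u[i]<258]
        print(k,off,'bubble u %.2f'%((w*u).sum()/max(w.sum(),1)),'gmins',[(float(x),int(g[int((x-222)*2)])) for x in l])
E
python3 b.py s10 s11
```

```text
21.1833 [ 0.485596   -0.01306054  0.01788184] [-0.37720462  0.29814804 -0.07501211] 0.6528851883018373
[-0.08150991 -0.00823468 -0.99663851]
(array([-0.32645145, -1.4219159 ], dtype=float32), 0.9832153252032665) (array([-1.4674999 ,  0.50418866], dtype=float32), 0.9868269846894017)
s10 -0.6 bubble u 243.08 gmins [(228.5, 255), (229.0, 255), (229.5, 255), (230.0, 255), (230.5, 255), (231.0, 255), (231.5, 255), (232.0, 255), (232.5, 255), (233.0, 255), (233.5, 255), (234.0, 255), (237.0, 231), (239.0, 255), (239.5, 255), (240.0, 255), (240.5, 255), (241.0, 255), (241.5, 255), (242.0, 255), (242.5, 255), (243.0, 255), (243.5, 255), (244.0, 255), (244.5, 255), (245.0, 255), (248.0, 238), (250.0, 255), (250.5, 255), (251.0, 255), (251.5, 255), (252.0, 255), (252.5, 255), (253.0, 255), (253.5, 255), (254.0, 255), (254.5, 255), (255.0, 255), (255.5, 255), (256.0, 255), (256.5, 255), (257.0, 255), (257.5, 255)]
s10 0 bubble u 241.79 gmins [(228.5, 255), (229.0, 255), (229.5, 255), (230.0, 255), (230.5, 255), (231.0, 255), (231.5, 255), (232.0, 255), (232.5, 255), (233.0, 255), (233.5, 255), 
[... 2132 characters left out ...]
, 255), (252.5, 254), (254.0, 255), (254.5, 255), (255.0, 255), (255.5, 255), (256.0, 255), (256.5, 255), (257.0, 255)]
s11 0.6 bubble u 240.12 gmins [(228.5, 255), (229.0, 255), (229.5, 255), (230.0, 255), (230.5, 255), (231.0, 255), (232.5, 254), (234.5, 255), (235.0, 255), (237.0, 237), (240.5, 254), (242.5, 255), (243.0, 255), (243.5, 255), (244.0, 255), (244.5, 255), (245.0, 255), (248.0, 223), (251.0, 255), (255.5, 253), (256.0, 253)]
s11 1.2 bubble u 238.77 gmins [(231.0, 255), (233.0, 254), (237.0, 225), (242.0, 252), (244.0, 252), (248.0, 212), (251.0, 251), (253.0, 251)]
s11 1.8 bubble u 0.00 gmins [(233.0, 250), (237.0, 203), (241.0, 247), (245.0, 246), (248.0, 187), (257.0, 232)]
```

View pics/m11.png

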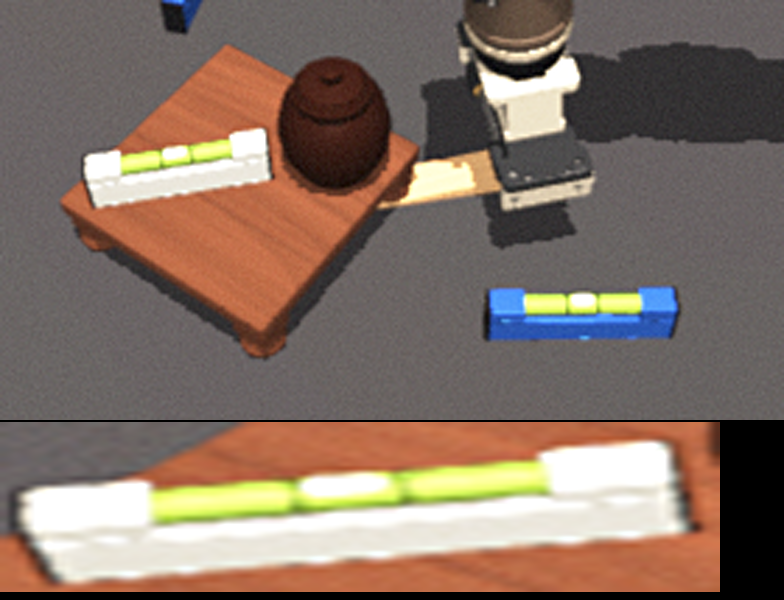

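The bubble stays centred after release: lines at u≈237 and 248, bubble centre ≈242.5. Now I'll withdraw up and back.

Request:
step_arm --series '[[[0.06,-0.0005,0,0.005,0],[0.06,-0.001,0,0.015,0],[0.07,-0.003,0,0.03,0],[0.0918,-0.01,-0.002,0.05,0],[0.0918,-0.03,-0.006,0.08,0],[0.0918,-0.06,-0.012,0.11,0],[0.0918,-0.08,-0.016,0.13,0],[0.0918,-0.08,-0.016,0.13,0],[0.0918,-0.08,-0.016,0.13,0],[0.0918,-0.08,-0.016,0.13,0],[0.0918,-0.08,-0.016,0.13,0],[0.0918,-0.08,-0.016,0.13,0]]]'

```text
clock: 22.28
position: [0.4058, -0.0289, 0.1473]
ee_rot: [-3.122, -0.326, 0.131]
force: [-0.2, 0.5, -0.2]
width: 1.001
```

```bash
python3 m.py 12; python3 - <<'E'
from h import *
im,d,c=load('t12');im=im[130:310,240:370,::-1]; cv2.imwrite('pics/t12c.png',cv2.resize(im,None,fx=3.3,fy=3.3,interpolation=cv2.INTER_CUBIC))
im,d,c=load('s12'); P=cloud(d,c)
hsv=cv2.cvtColor(im,cv2.COLOR_RGB2HSV); m=(hsv[...,1]>50)&(hsv[...,2]>130)&(hsv[...,0]>10)&(hsv[...,0]<30)
m[:,:322]=0;m[:280]=0;m[312:]=0;m[:,375:]=0
q=P[m]; ax=np.array([.9763,.2164]); s=q[:,:2]@ax; o=np.polyfit(s,q[:,2],1); print(m.sum(),'wedge top slope',o[0],'expect -0.1')
E
```

```text
22.2833 [ 0.40581203 -0.02889439  0.14728836] [-0.16943172  0.48521562 -0.2177444 ] 1.0006431705028545
[-0.08268373 -0.00843759 -0.99654012]
(array([-0.32125762, -1.4287341 ], dtype=float32), 0.9831683397558123) (array([-1.4501412,  0.52032  ], dtype=float32), 0.9868144326344988)
279 wedge top slope 0.8493743114887501 expect -0.1
```

View pics/m12.png

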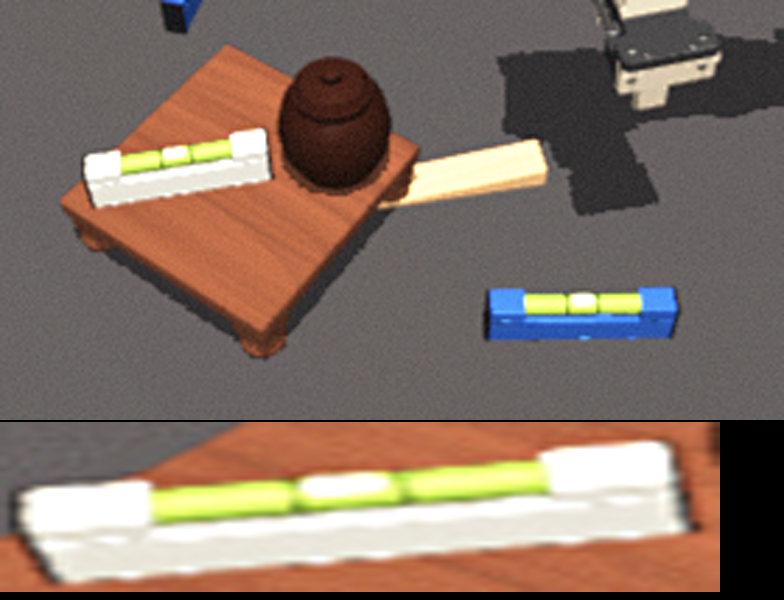

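View pics/t12c.png

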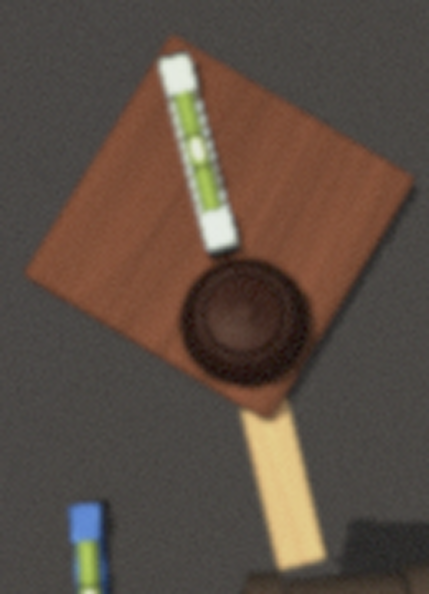

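The bubble sits in the middle in both views. The wedge-slope check was contaminated by stand pixels, so I'll redo it from the top depth before handing in.

```bash
python3 - <<'E'
from h import *
im,d,c=load('t12'); P=cloud(d,c)
hsv=cv2.cvtColor(im,cv2.COLOR_RGB2HSV); m=(hsv[...,1]>50)&(hsv[...,2]>130)&(hsv[...,0]>10)&(hsv[...,0]<30)&(d>0)
m[:,:312]=0;m[:,340:]=0;m[:258]=0;m[300:]=0
m=cv2.erode(m.astype(np.uint8),np.ones((3,3)))>0
q=P[m]; q=q[q[:,2]<.03]; s=q[:,:2]@[.9763,.2164]; print(len(q),'slope',np.polyfit(s,q[:,2],1)[0],'z range',q[:,2].min(),q[:,2].max())
for k in('t12','s12'): pass
print('stand top tilt:')
m=cv2.erode(((hsv[...,0]<15)&(hsv[...,1]>100)&(hsv[...,2]>50)).astype(np.uint8),np.ones((5,5)))>0
m[:130]=0;m[260:]=0;m[:,:240]=0;m[:,375:]=0
q=P[m&(d>0)];q=q[abs(q[:,2]-.06)<.015];print(np.linalg.lstsq(np.c_[q[:,:2],np.ones(len(q))],q[:,2],rcond=None)[0])
arm.sign_off(); print(observe()['clock'])
E
```

```text
509 slope -0.10129735214612813 z range 0.003412920910031536 0.024825627175112608
stand top tilt:
[ 0.00101596 -0.00042482  0.06046467]
the job is handed in; nothing more can be done
the job is handed in; nothing more can be done
```

I slid the oak wedge under the low foot until the bubble was centred, let go, backed the arm clear and handed the job in at about 22 s. Sign-off gives no verdict, so the results below come from my own images and force readings.

**How it went:** I gripped the wedge at its thick end, dragged it flat along the table and lined it up with the low corner. It slid in at about 10 N of push. For one stretch the reading rose to about 19 N because the tool was also pressing down on the table; I eased it upward and the force dropped back to 9 N.

**Last checks before hand-in:**
- **Bubble:** within about 1 mm of the middle in both the side and top views, and it did not move when I released.
- **Wedge:** top slope measured -0.101 against -0.100 expected, so it lies flat.
- **Stand:** residual tilt was about 0.001 rad. It shifted about 3–4 mm, well under the 15 mm limit.
- **Jar and level:** in the last images the jar stands upright and the level is still on the stand.
- **Robot:** fingers open and clear of everything.

**What disagreed or is less certain:**
- My first wedge-slope check gave a nonsense value because stand pixels got into it; the redo from the top-camera depth is the figure above.
- The gripper pitched gradually to about 0.08 rad while pushing. I released and regripped twice so that the wedge stayed flat.
- I never measured directly that the wedge carries more than 2.5 N. I infer it from the stand having been lifted level.

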